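Fit the filter cartridge and prime the water filter

TASK

Take the flat filter cartridge out of the ridged drip tray, slide it edgewise all the way down into the slot of the water filter unit and let go of it. Then prime the filter: turn the unit's knurled collar clockwise (seen from above) until its hidden keyways line up with the pins and it can be pushed down, press it fully home, and finish while still holding it down against its spring. Leave everything else on the shelf where it is.

Things in the scene. Friction and masses are not known exactly. Their poses are not given: they have to be found in the camera images.
- housing: The water filter unit: a low white plastic block, fixed to the shelf, 120 mm (its x) by 250 mm (its y) by 85 mm high, with a rectangular slot in its flat top at one end and the knurled collar at the other. Origin: centre of its underside, z up. Slot centre at own y = -65 mm, collar axis at own y = +65 mm (both at x = 0). A small spout is on its -x face.
- slot (a point): Centre of the slot's mouth, on the unit's top face (85 mm above the shelf). The slot is 66 mm long (unit's x) by 16 mm wide (unit's y), 70 mm deep, with its mouth bevelled by 3 mm. Axes as the unit's.
- slot_floor (a point): Centre of the slot's floor, 70 mm below its mouth and 15 mm above the shelf.
- spindle_foot (a point): Point on the collar's axis at the unit's top face (85 mm above the shelf), where the collar's underside rests when fully home. Hidden in the collar, a steel spindle 34 mm thick and 20 mm high has three radial pins 120 degrees apart, at an angle not known beforehand. A spring pushes the collar up over its last 8.5 mm: 1.4 N growing to 7.4 N at home (700 N/m); let go, it pops up 8 mm.
- collar: Knurled aluminium collar: round cap 55 mm in diameter, 50 mm high, about 0.11 kg, loose on the spindle. Origin: centre of its underside, z up. Upper 28 mm solid, lower 22 mm a hollow skirt with three hidden keyways. A thin sleeve hangs 9 mm below the underside, hiding the pins; it sinks into a ring groove in the unit. It starts sitting on the pins, 10 mm above the unit's top.
- collar_top (a point): Centre of the collar's top, 50 mm above its underside. Turning the collar clockwise seen from above by 0.3 to 1.3 rad (unknown) brings keyways and pins together, within about 0.14 rad either way; pressed there it sinks 10 mm until its underside meets the unit's top. At other angles the pins stop it rigidly.
- cartridge: The flat grey plastic filter cartridge, about 0.12 kg, standing on edge in one of two grooves of the tray: a plate 60 mm wide (its x), 12 mm thick (its y) and 90 mm high, with a grip tab 40 mm wide, 12 thick, 30 high on top. Origin: centre of its bottom edge, z up. Goes in upright, bottom first, either way round; seated, its origin is at the slot's floor and 50 mm show.
- tray: Ridged teal plastic drip tray, fixed to the shelf, 130 mm (its x) by 200 mm (its y). Origin: centre of its underside. Two upright grooves along its x at own y = -37.5 and +37.5 mm, 14 mm wide, 110 mm long, their floor 6 mm and their ridges' top 31 mm above the shelf. One holds the cartridge, the other the cork stand.
- cork_stand: Bystander: cork pot stand, plain rectangle 90 by 12 by 65 mm high, on edge in the tray's other groove. Origin: centre of its bottom edge.
- kettle: Bystander: slim silver kettle, 125 mm wide at the foot, 187 mm high. Origin: centre of its underside.
- jug: Bystander: white ceramic jug, 110 mm wide, 140 mm high, handle at +y. Origin: centre of its underside.
- glass_bowl: Bystander: small glass bowl, 100 mm across, 45 mm high. Origin: centre of its underside.
- opener: Bystander: flat steel bottle opener, 130 mm long along its x, 6 mm thick. Origin: on its underside, near the middle.
- mug: Bystander: white mug, 76 mm across, 90 mm high. Origin: centre of its underside.

How it is judged:
On the way, in this order (a step that is already met when the one before it is completed fails the run):
1. the cartridge is fully down in the slot and let go (z of cartridge in the frame of housing below 0.0185 m and horizontal distance between cartridge and slot_floor below 0.008 m and angle between cartridge's own z axis and vertical below 0.12 rad and contact force between the fingers and cartridge below 0.3 N), for 0.2 s.
2. the collar has dropped over the pins and is held fully home (z of collar in the frame of housing below 0.088 m and horizontal distance between collar and spindle_foot below 0.006 m and angle between collar's own z axis and vertical below 0.12 rad and contact force between any of the fingers, the arm and collar above 2 N), for 0.3 s.
At the end, for the whole second after the job is handed in: The cartridge stands in the slot, its bottom within 3.5 mm of the slot's floor and 8 mm of its centre, upright within 0.12 rad, not gripped; the collar's underside is within 3 mm of the unit's top, upright on its spindle, and the robot still bears on the collar with more than 2 N (all of step 1 and all of step 2); the arm keeps its last pose, push and grip.
It fails at once if another thing on the shelf is shoved (more than 30 mm) or tipped over (distance of any of kettle, jug, glass_bowl, opener, mug, cork_stand from where it was at the start of the episode above 0.03 m or angle between any of kettle, jug, glass_bowl, opener, mug, cork_stand's own z axis and vertical above 0.6 rad).
It also fails if it takes over 72 s, if anything falls off the work surface, if the arm or the gripper's body presses on something with over 40 N, if the wrist force passes 120 N, or if a joint passes its speed limit or range.

ROBOT

A 6-joint arm with a two-finger parallel gripper is mounted at the origin on the work surface. World frame = base frame: x ahead of the robot, y to its left, z up, the work surface at z = 0. Lengths are in m, angles in rad, forces in N, time in s.
With the tool pointing down it reaches from about 0.25 to 0.775 m from the base axis. Payload 4 kg.
Tool frame: the origin (TCP) lies midway between the tips of the shut fingers; the grasp point (between the pads) lies 19 mm behind it; z points along the fingers, y is the line along which they close (so a half turn about z gives the same grasp; the last joint's range is limited). The gripper opens to 85 mm and grips with 20 to 120 N. Pads are 22 mm wide; open, the fingers measure 114 mm over their backs; the gripper's body (76 mm by 85 mm) begins 54 mm behind the grasp point. The pads swing forward as they close: fully open they stand 13 mm farther back than shut.
Start: joints at [-1.408, 0.087, 1.371, -0, 1.684, -0.103], TCP at [0.144, -0.531, 0.231] pointing down, gripper open.
Joint ranges: [-3.1, 3.1], [-0.76, 2.03], [0.27, 2.55], [-1.08, 4.22], [0.17, 2.65], [-2.57, 2.57]. Speed limits (rad/s): [2.79, 2.79, 3.14, 3.14, 3.14, 3.14].

INTERFACE

Orientations are given as a unit quaternion [x, y, z, w].
In Python, from bench import get_state, capture, hand_in gives the robot as it stands.
- The arm moves only by the tool servo_tool, never from a script. Its argument "rows" is a list of rows, each a list of 5 numbers: the opening, from 0 (shut) to 1 (fully open), then the shift along the tool's x, y, z in cm, then the turn about the tool's z in rad. In form: [[grip, x, y, z, turn], ...]. A call has 1 to 8 rows; each row shifts and turns the commanded pose from where the row before left it, along the tool's axes as they then stand; what a row does not reach is not made up. A row lasts 1/10 s, in which the tool goes at most 50 mm and 8.59 degrees, less where a joint would pass 70% of its speed; a pose out of reach is approached as far as the arm can. A call with a gripper value outside its range is refused whole. The fingers move at their own pace and stop on an object; "grip_force" is the grip in N (left out, the last holds). Time passes only in rows, so rows that do not move let the fingers close. It gives the time, the measured TCP pose, the force, the opening and the grip force at its end, in the units of the state.
- get_state(): the state, without advancing time (a new reading comes with each control period).
- capture(name): name is "scene" or "top" or "wrist"; returns a dict with "image" (400x640x3 uint8, blue, green, red), "intrinsics" (3x3 intrinsics, pixels), "camera_from_world" (4x4, takes a point from world to camera coordinates); the wrist camera has in their place "tool_from_camera" (4x4, takes a point from camera to tool coordinates, whose origin is the TCP and whose axes are the flange's). Camera axes: x right, y down, z forward; pixel columns grow to the right and rows downward; lengths in m; the calibration is good to about 2 mm. A picture is of the moment at which its call begins: read the wrist's pose just before it. There is no depth.
- hand_in(): hands the job in; it is judged then, once.
The state is a dict: "clock": time; "joint_pos": joint angles; "dq": joint speeds; "tau": joint torques, N m; "tool_pos": TCP position; "eef_rot": TCP orientation; "force": force on the tool from outside, world axes, zero at the start; "moment": the same for the moment, N m; "gripper_width": finger opening in m; "grasp_force": force on a finger pad.
Only numpy, scipy, OpenCV 4.12 (cv2) and the standard library are available. Lean on these libraries where they do the work, as an engineer would, in place of code of your own. Each camera call takes 0.05 s, during which the arm holds its last target. There are 200 camera calls.

## Working session

There is one attempt and no reset: what is moved stays moved. The work goes in short steps, Python scripts to look and compute and a tool call to move; the robot and the scene stay as the last step left them, time stands still between calls to the robot, and variables do not carry over. Pictures are saved under pics/ and viewed, at most 10 in all, crops included, and the job is handed in when it is done.

Besides the shell and the picture viewer there is one more tool, called after ">>>" by a JSON object that holds its "fn" and its "kwargs". servo_tool: Moves the arm, as the interface text tells. Its arguments: {"type":"object","properties":{"rows":{"type":"array"},"grip_force":{"type":"number"}},"required":["rows"]}

```bash
mkdir -p pics; ls
python3 - <<'E'
from bench import get_state,capture
import cv2,numpy as np
s=get_state();print({k:np.round(v,3) for k,v in s.items()})
for n in ("scene","top"):
    c=capture(n);cv2.imwrite(f"pics/{n}0.png",c["image"]);np.savez(f"{n}.npz",img=c["image"],K=c["intrinsics"],T=c["camera_from_world"]);print(n,c["intrinsics"],np.round(c["camera_from_world"],3))
E
```

```text
pics
{'clock': np.float64(0.0), 'joint_pos': array([-1.408,  0.088,  1.372, -0.   ,  1.684, -0.103]), 'dq': array([ 0.   , -0.001,  0.001, -0.001,  0.002,  0.002]), 'tau': array([ 0.0000e+00, -3.5187e+01, -3.1327e+01, -0.0000e+00,  1.1000e-02,
       -0.0000e+00]), 'tool_pos': array([ 0.144, -0.53 ,  0.23 ]), 'eef_rot': array([ 0.991,  0.133, -0.   , -0.001]), 'force': array([0.453, 0.231, 0.274]), 'moment': array([-0.032, -0.006, -0.006]), 'grasp_force': np.float64(0.0), 'gripper_width': np.float64(0.085)}
scene [[393.79999365   0.         323.72828231]
 [  0.         393.79999365 203.36481058]
 [  0.           0.           1.        ]] [[-0.723  0.69  -0.019  0.428]
 [ 0.466  0.467 -0.752 -0.198]
 [-0.51  -0.553 -0.659  1.572]
 [ 0.     0.     0.     1.   ]]
top [[469.53430136   0.         316.28677877]
 [  0.         469.53430136 201.16425899]
 [  0.           0.           1.        ]] [[-0.002 -1.     0.003  0.02 ]
 [-0.994  0.002 -0.11   0.627]
 [ 0.11  -0.003 -0.994  1.735]
 [ 0.     0.     0.     1.   ]]
```

View pics/scene0.png

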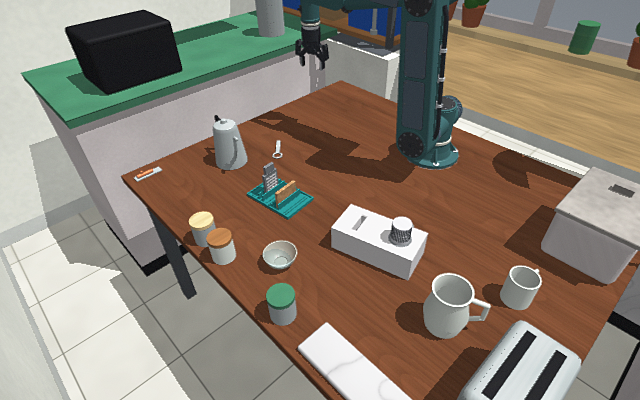

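View pics/top0.png

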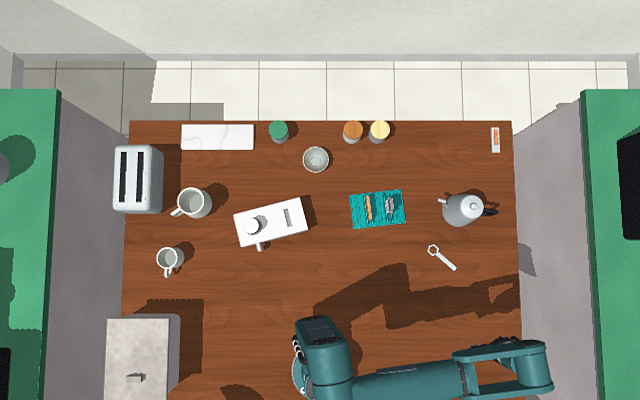

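The scene view shows the unit around (378,238) with its slot near (358,222) and collar near (401,230). The tray is at (280,195), with the grey cartridge at (270,178) and the cork at (287,192). In the top view the slot is at (289,216), the collar at (253,227), the cartridge at (391,207) and the cork at (368,207).

```bash
cat > h.py <<'E'
import numpy as np,cv2
from bench import get_state,capture
from scipy.spatial.transform import Rotation as R
def load(n): d=np.load(n+".npz");return d["img"],d["K"],d["T"]
def shot(n):
    s=get_state();c=capture(n);K=c["intrinsics"]
    if n=="wrist":
        W=np.eye(4);W[:3,:3]=R.from_quat(s["eef_rot"]).as_matrix();W[:3,3]=s["tool_pos"]
        T=np.linalg.inv(W@c["tool_from_camera"])
    else: T=c["camera_from_world"]
    return c["image"],K,T
def ray(p,K,T):
    d=T[:3,:3].T@np.linalg.solve(K,[p[0],p[1],1.]);o=-T[:3,:3].T@T[:3,3];return o,d/np.linalg.norm(d)
def onz(p,K,T,z):
    o,d=ray(p,K,T);return o+d*(z-o[2])/d[2]
def tri(rs):
    A=sum(np.eye(3)-np.outer(d,d) for o,d in rs);b=sum((np.eye(3)-np.outer(d,d))@o for o,d in rs);return np.linalg.solve(A,b)
def proj(P,K,T):
    q=K@(T[:3,:3]@np.asarray(P)+T[:3,3]);return q[:2]/q[2]
E
python3 - <<'E'
from h import *
t,K,T=load("top");s,Ks,Ts=load("scene")
P=[t[180:255,225:325],t[180:235,340:415],s[195:280,325:435],s[150:225,235:325]]
P=[cv2.resize(p,(400,300),interpolation=cv2.INTER_CUBIC) for p in P]
cv2.imwrite("pics/crops.png",np.vstack([np.hstack(P[:2]),np.hstack(P[2:])]))
for n,a,b in (("slot",(289,216),(358,222)),("collar",(253,227),(401,222))):
    print(n,tri([ray(a,K,T),ray(b,Ks,Ts)]),onz(a,K,T,.085))
print("cart",onz((391,207),K,T,.12),onz((368,207),K,T,.07),"tray",onz((377,209),K,T,.03))
E
```

```text
slot [0.56575497 0.11965646 0.08800934] [0.5669803  0.11864753 0.085     ]
collar [0.52436152 0.24116301 0.14274309] [0.52710913 0.24938346 0.085     ]
cart [ 0.59588513 -0.24848437  0.12      ] [ 0.60091367 -0.17175786  0.07      ] tray [ 0.59717849 -0.2101774   0.03      ]
```

View pics/crops.png

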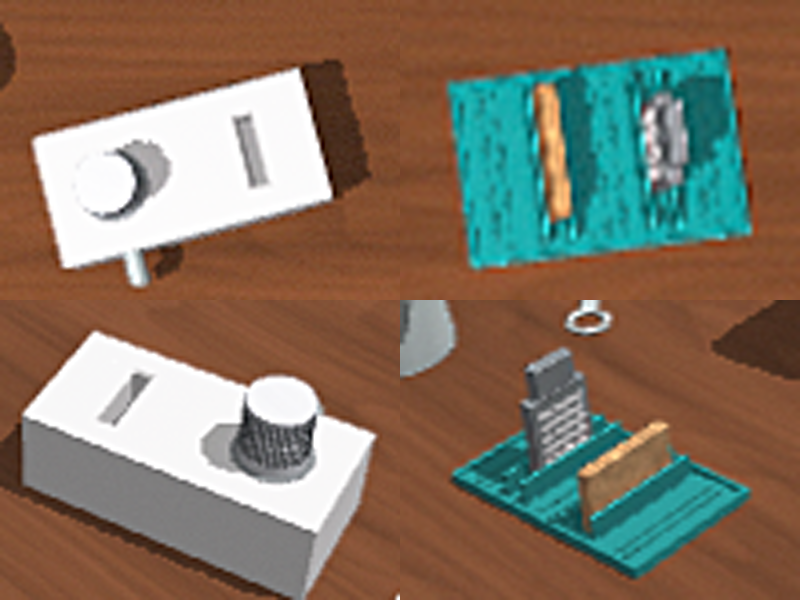

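The crops give the unit a yaw of about 15° and the tray about 7°. The cartridge is in the right-hand groove with its tab up. I'll head for a spot above it.

>>> {"fn": "servo_tool", "kwargs": {"rows": [[1,0,0,0,0.14],[1,3.6,-1.7,0,0],[1,3.6,-1.7,0,0],[1,3.6,-1.7,0,0],[1,3.6,-1.7,0,0],[1,3.6,-1.7,0,0],[1,3.6,-1.7,0,0],[1,3.6,-1.7,0,0]]}}

```text
clock: 0.9
tool_pos: [0.3806, -0.3798, 0.2308]
eef_rot: [0.998, 0.063, -0.0, -0.0]
force: [0.3, -0.1, -0.2]
gripper_width: 0.0855
grasp_force: 0.0
```

>>> {"fn": "servo_tool", "kwargs": {"rows": [[1,3.6,-1.7,0,0],[1,3.6,-1.7,0,0],[1,3.6,-1.7,0,0],[1,3.6,-1.7,0,0],[1,3.6,-1.7,0,0],[1,0,0,0,0],[1,0,0,0,0]]}}

```text
clock: 1.6
tool_pos: [0.5477, -0.2734, 0.2302]
eef_rot: [0.998, 0.064, -0.001, -0.0]
force: [0.0, -0.8, 0.2]
gripper_width: 0.0851
grasp_force: 0.0
```

Run:
```python
from h import *
s=get_state();print(s["tool_pos"],s["eef_rot"],s["joint_pos"],s["clock"])
c=capture("wrist");print(np.round(c["tool_from_camera"],3),c["intrinsics"][0,0])
i,K,T=shot("wrist");np.savez("w1.npz",img=i,K=K,T=T);cv2.imwrite("pics/w1.png",i)
```

```text
[ 0.54768704 -0.2733541   0.23020482] [ 9.97961775e-01  6.38056446e-02 -1.01118575e-03 -3.36148381e-04] [-5.55197598e-01  2.28095061e-01  1.21251879e+00 -6.31470579e-04
  1.70301596e+00  8.87818008e-01] 1.6
[[-0.001 -0.947 -0.32   0.082]
 [ 1.    -0.001 -0.001 -0.001]
 [ 0.    -0.32   0.947 -0.143]
 [ 0.     0.     0.     1.   ]] 295.4558612333961
```

View pics/w1.png

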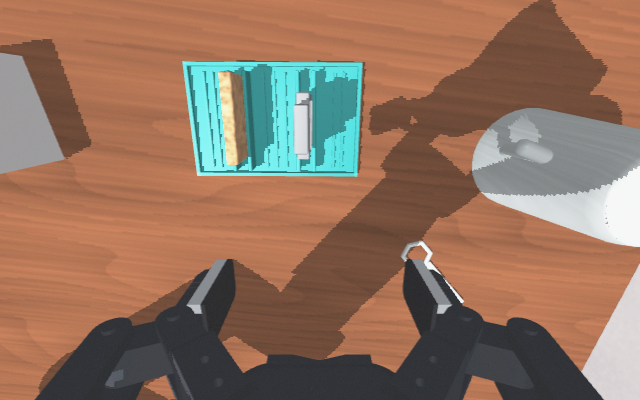

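The tray is aligned with the tool in this view. The tab top is around (302,127), the cork around (232,118), and the kettle is on the right. I'll take a second wrist view from closer to measure position and height.

>>> {"fn": "servo_tool", "kwargs": {"rows": [[1,-2.5,-2.5,-1,0],[1,0,0,0,0],[1,0,0,0,0]]}}

```text
clock: 2.0
tool_pos: [0.5187, -0.2533, 0.2423]
eef_rot: [0.998, 0.062, 0.001, 0.001]
force: [0.0, -0.6, -0.6]
gripper_width: 0.0856
grasp_force: 0.0
```

```bash
cat >> h.py <<'E'
def greyblob(i,roi,lo=60):
    x0,y0,x1,y1=roi;h=cv2.cvtColor(i,cv2.COLOR_BGR2HSV)
    m=((h[...,1]<40)&(h[...,2]>lo)).astype(np.uint8);k=np.zeros_like(m);k[y0:y1,x0:x1]=m[y0:y1,x0:x1]
    n,l,st,ce=cv2.connectedComponentsWithStats(k);j=1+np.argmax(st[1:,4]);return (l==j).astype(np.uint8),st[j],ce[j]
E
python3 - <<'E'
from h import *
i,K,T=shot("wrist");np.savez("w2.npz",img=i,K=K,T=T)
a,Ka,Ta=load("w1")
q=proj([.596,-.248,.126],K,T).astype(int);print(q,proj([.596,-.248,.126],Ka,Ta))
# wide crops side by side, 5x
c1=a[80:175,270:335];p=q;c2=i[max(0,p[1]-48):p[1]+47,p[0]-32:p[0]+33];print("c2 origin",p[0]-32,max(0,p[1]-48))
cv2.imwrite("pics/tabs.png",np.hstack([cv2.resize(c,None,fx=6,fy=6,interpolation=cv2.INTER_NEAREST) for c in (c1,c2)]))
E
```

```text
[325 107] [296.56685132 140.10002474]
c2 origin 293 59
```

View pics/tabs.png

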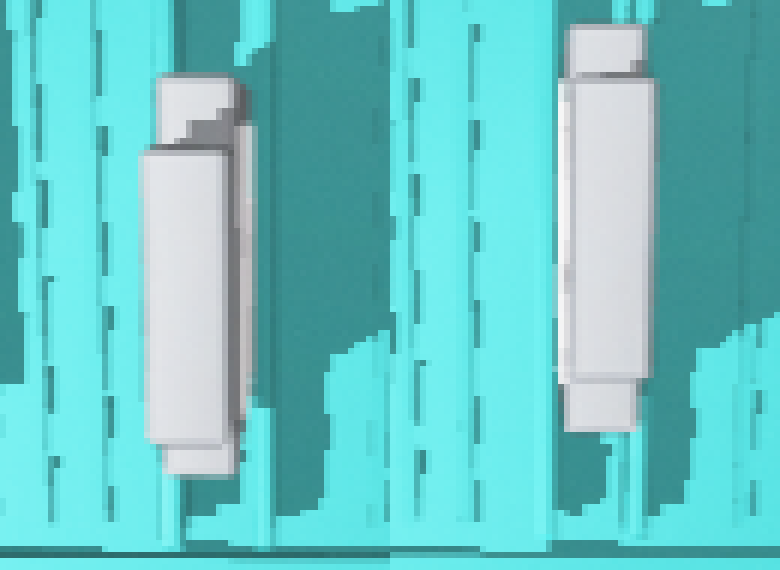

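The left panel shows the tab top centred at full-image (301.1,129.3), with its ends at rows 105 and 154. In the right panel it is centred at (329.9,97.2), with its ends at rows 72 and 122.

Run:
```python
from h import *
_,Ka,Ta=load("w1");_,K,T=load("w2")
t=lambda p,q:tri([ray(p,Ka,Ta),ray(q,K,T)])
c=t((301.1,129.3),(329.9,97.2));f=t((300.8,105),(330.3,72));n=t((301.3,153.8),(329.5,122.3));print(c,f,n,np.linalg.norm(f-n),np.degrees(np.arctan2(*(f-n)[1::-1])))
for p,k,tt in(((301.1,129.3),Ka,Ta),((329.9,97.2),K,T)):print(onz(p,k,tt,.126))
s=get_state();W=R.from_quat(s["eef_rot"]).as_matrix();print("tool x deg",np.degrees(np.arctan2(W[1,0],W[0,0])),"shift cm",100*W.T@(c-s["tool_pos"]))
```

```text
[ 0.6047883  -0.25071791  0.12309394] [ 0.62381188 -0.24848191  0.12476879] [ 0.58464708 -0.25306033  0.12309997] 0.039466806817756744 6.667690129073802
[ 0.60510766 -0.25079671  0.126     ]
[ 0.60468911 -0.25067784  0.126     ]
tool x deg 7.11715443462833 shift cm [ 8.52793366  0.77726944 11.8988915 ]
```

>>> {"fn": "servo_tool", "kwargs": {"rows": [[1,4.2,0.4,0,0],[1,4.3,0.4,0,0],[1,0,0,3,0],[1,0,0,4,0],[1,0,0,4,0],[1,0,0,3,0],[1,0,0,1,0],[1,0,0,0,0]]}}

```text
clock: 2.85
tool_pos: [0.6038, -0.2499, 0.089]
eef_rot: [0.998, 0.062, -0.002, -0.001]
force: [0.1, -0.8, -0.6]
gripper_width: 0.0851
grasp_force: 0.0
```

>>> {"fn": "servo_tool", "kwargs": {"rows": [[0.6,0,0,0,0],[0.3,0,0,0,0],[0,0,0,0,0],[0,0,0,0,0],[0,0,0,0,0],[0,0,0,0,0]], "grip_force": 40}}

```text
clock: 3.45
tool_pos: [0.6053, -0.2502, 0.0922]
eef_rot: [0.998, 0.063, 0.001, 0.001]
force: [0.6, -1.3, 1.9]
gripper_width: 0.0112
grasp_force: 40.0
```

Gripped, at 11 mm width. Next I lift and carry it over, stopping about 6 cm short in x so the wrist camera can see the slot.

>>> {"fn": "servo_tool", "kwargs": {"rows": [[0,0,0,-1,0],[0,0,0,-3,0],[0,0,0,-4,0],[0,0,0,-4,0],[0,0,0,-2,0],[0,-1,-2,0,0],[0,-1,-4,0,0],[0,-1,-4,0,0]]}}

```text
clock: 4.25
tool_pos: [0.5617, -0.1533, 0.2312]
eef_rot: [0.998, 0.062, -0.0, -0.001]
force: [0.1, 0.7, -1.2]
gripper_width: 0.0115
grasp_force: 39.7
```

>>> {"fn": "servo_tool", "kwargs": {"rows": [[0,-1,-4,0,0],[0,-1,-4,0,0],[0,-1,-4,0,0],[0,0,-4,0,0],[0,0,-4,0,0],[0,0,-4,0,0],[0,0,-3,0,0],[0,0,0,0,-0.13]]}}

```text
clock: 5.05
tool_pos: [0.4975, 0.1137, 0.2316]
eef_rot: [0.991, 0.132, -0.0, -0.001]
force: [-0.7, -0.8, -1.2]
gripper_width: 0.0114
grasp_force: 39.9
```

>>> {"fn": "servo_tool", "kwargs": {"rows": [[0,0,0,0,0],[0,0,0,0,0],[0,0,0,0,0]]}}

```text
clock: 5.35
tool_pos: [0.4989, 0.1093, 0.2313]
eef_rot: [0.992, 0.126, -0.0, 0.0]
force: [0.6, 0.1, -1.4]
gripper_width: 0.0115
grasp_force: 39.8
```

Run:
```python
from h import *
i,K,T=shot("wrist");np.savez("w3.npz",img=i,K=K,T=T);cv2.imwrite("pics/w3.png",i)
```

```text
(no output)
```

View pics/w3.png

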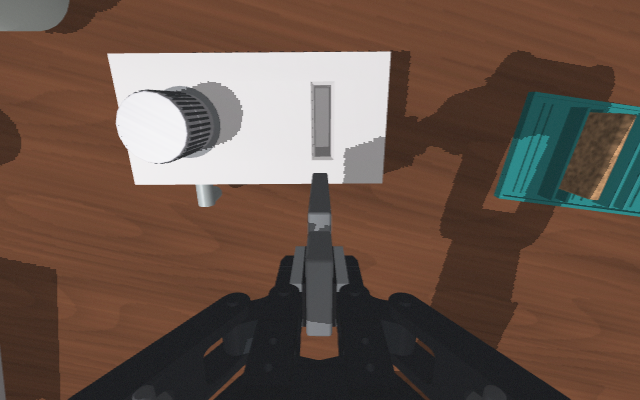

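The unit's top is at corners (108,53), (390,52), (383,184) and (135,185). The slot's bevel outline spans columns 311–333 and rows 81–160, and the collar top is near (152,126). I'll take a second view with a sideways shift to get height and refine.

>>> {"fn": "servo_tool", "kwargs": {"rows": [[0,0,-4,0,0],[0,0,0,0,0],[0,0,0,0,0],[0,0,0,0,0]]}}

```text
clock: 5.8
tool_pos: [0.489, 0.1478, 0.2313]
eef_rot: [0.992, 0.127, -0.0, 0.0]
force: [0.0, 0.7, -0.6]
gripper_width: 0.0114
grasp_force: 40.1
```

```bash
cat > unit.py <<'E'
from h import *
def feats(i,guess):
    g=cv2.cvtColor(i,cv2.COLOR_BGR2GRAY); h=cv2.cvtColor(i,cv2.COLOR_BGR2HSV)
    x,y=guess; w=i[y-62:y+62,x-25:x+25]; gg=cv2.cvtColor(w,cv2.COLOR_BGR2GRAY)
    m=(gg<215).astype(np.uint8); n,l,st,ce=cv2.connectedComponentsWithStats(m)
    j=min(range(1,n),key=lambda j:np.hypot(*(ce[j]-[25,62]))+(1e3 if st[j,4]<300 else 0))
    r=cv2.minAreaRect(np.argwhere(l==j)[:,::-1].astype(np.float32)); c=np.array(r[0])+[x-25,y-62]
    b=cv2.boxPoints(r)+[x-25,y-62]
    return c,b,st[j]
E
python3 - <<'E'
from unit import *
i,K,T=shot("wrist");np.savez("w4.npz",img=i,K=K,T=T)
a,Ka,Ta=load("w3")
P=onz((321.5,120),Ka,Ta,.085);g=proj(P,K,T);print(P,g)
r=[]
for im,k,t,q in((a,Ka,Ta,(322,120)),(i,K,T,tuple(int(v) for v in g))):
    c,b,s=feats(im,q);print(c,b.round(1).tolist(),s);r.append(ray(c,k,t))
    e=[onz(p,k,t,.085) for p in b];print(onz(c,k,t,.085),np.mean(e,0));
    for u in range(2):d=e[u+1]-e[u];print(np.linalg.norm(d),np.degrees(np.arctan2(d[1],d[0])))
print(tri(r));s=get_state();W=R.from_quat(s["eef_rot"]).as_matrix();print(s["tool_pos"],"tool x deg",np.degrees(np.arctan2(W[1,0],W[0,0])))
cv2.imwrite("pics/w34.png",np.vstack([cv2.resize(a[40:200,90:410],None,fx=2,fy=2),cv2.resize(i[40:180,int(g[0])-220:int(g[0])+100],(640,280))]))
E
```

```text
[0.56279787 0.12462275 0.085     ] [363.5853044  120.10822194]
[321.36366272 120.50177002] [[309.7, 82.0], [332.0, 81.7], [333.0, 159.0], [310.7, 159.3]] [  13   24   24   78 1649]
[0.56232283 0.1246322  0.085     ] [0.56094281 0.12425518 0.085     ]
0.020219925205578724 -74.88922875848239
0.07065851849229111 -163.9577531741708
[364.5 131.5] [[342.0, 82.0], [387.0, 82.0], [387.0, 181.0], [342.0, 181.0]] [   4   24   46  100 3045]
[0.55296543 0.12064952 0.085     ] [0.55064178 0.11992382 0.085     ]
0.04086710579381683 -75.49825345706525
0.09298454944912611 -161.2710972519286
[0.55902926 0.1251339  0.11072246]
[0.4890136  0.14766537 0.23127171] tool x deg 14.566914185404533
```

Run:
```python
from unit import *
a,Ka,Ta=load("w3");i,K,T=load("w4")
C=[(108,53),(390,52),(383,184),(135,185)]
e=[onz(p,Ka,Ta,.085) for p in C]
for u in range(4):
    d=e[(u+1)%4]-e[u];print(np.round(e[u],4),round(np.linalg.norm(d),4),np.degrees(np.arctan2(d[1],d[0])).round(2))
print(np.mean(e,0))
```

```text
[0.5711 0.3215 0.085 ] 0.2488 -75.4
[0.6338 0.0807 0.085 ] 0.1204 -164.53
[0.5178 0.0486 0.085 ] 0.2512 104.67
[0.4542 0.2917 0.085 ] 0.1207 14.31
[0.54422616 0.18561628 0.085     ]
```

View pics/w34.png

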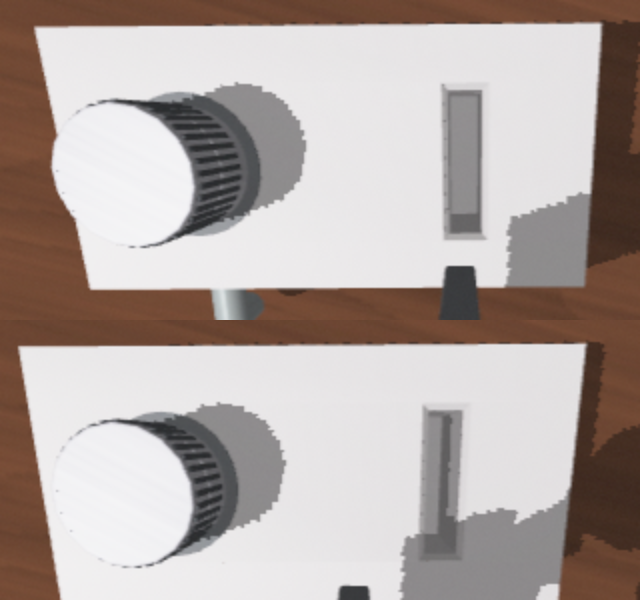

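Top panel: the slot's bevel corners are about (311,81.5), (334.5,81.5), (333,159.5) and (311.5,160) in image pixels. Bottom panel, second view: they are (353.5,82), (377.5,82), (374.5,159.5) and (352,160).

Run:
```python
from unit import *
a,Ka,Ta=load("w3");i,K,T=load("w4")
A=[(311,81.5),(334.5,81.5),(333,159.5),(311.5,160)];B=[(353.5,82),(377.5,82),(374.5,159.5),(352,160)]
t=[tri([ray(p,Ka,Ta),ray(q,K,T)]) for p,q in zip(A,B)];print(np.round(t,4),np.mean(t,0))
for C,k,tt in((A,Ka,Ta),(B,K,T)):
    e=np.array([onz(p,k,tt,.085) for p in C]);print(e.mean(0));d=e[0]+e[1]-e[2]-e[3];print(np.degrees(np.arctan2(d[1],d[0])),np.linalg.norm(d)/2)
s=get_state();W=R.from_quat(s["eef_rot"]).as_matrix()
print("shift",100*W.T@(np.array([.5610,.1236,.1])-s["tool_pos"]))
```

```text
[[0.5934 0.1427 0.0761]
 [0.5986 0.1215 0.0796]
 [0.5307 0.105  0.0933]
 [0.5239 0.1246 0.0866]] [0.56164116 0.12343703 0.08391799]
[0.56105923 0.12320397 0.085     ]
14.269818413068437 0.07155602372656768
[0.56092007 0.12330343 0.085     ]
15.613155752763724 0.07114935513647526
shift [ 6.36324944  4.13347889 13.12851327]
```

>>> {"fn": "servo_tool", "kwargs": {"rows": [[0,3.2,2.1,0,0],[0,3.2,2.1,0,0],[0,0,0,2,0],[0,0,0,2,0],[0,0,0,1,0],[0,0,0,0,0],[0,0,0,0,0]]}}

```text
clock: 6.55
tool_pos: [0.5615, 0.1238, 0.182]
eef_rot: [0.992, 0.127, 0.0, 0.0]
force: [0.6, 0.2, -1.2]
gripper_width: 0.0119
grasp_force: 40.1
```

Run:
```python
from h import *
ps=[get_state()["tool_pos"]]
i,K,T=shot("wrist");cv2.imwrite("pics/w5.png",i[60:360,160:480]);ps.append(get_state()["tool_pos"])
i,K,T=shot("scene");np.savez("s5.npz",img=i,K=K,T=T)
x,y=proj([.561,.1233,.1],K,T).astype(int)
cv2.imwrite("pics/ws5.png",np.hstack([cv2.resize(i[y-40:y+40,x-40:x+40],(400,400),interpolation=cv2.INTER_CUBIC),cv2.resize(cv2.imread("pics/w5.png")[:,:300],(400,400))]))
s=get_state();ps.append(s["tool_pos"]);W=R.from_quat(s["eef_rot"]).as_matrix();p=np.mean(ps,0)
print(p,"rem",100*W.T@(np.array([.561,.1233,.101])-p),np.degrees(np.arctan2(W[1,0],W[0,0])),s["joint_pos"])
```

```text
[0.56178675 0.12398614 0.18253075] rem [-0.11672515  0.04228796  8.15279814] 14.657123279882322 [ 1.18969554e-01  1.55785362e-01  1.39042566e+00 -1.19583424e-04
  1.59248666e+00  1.43394879e+00]
```

View pics/ws5.png

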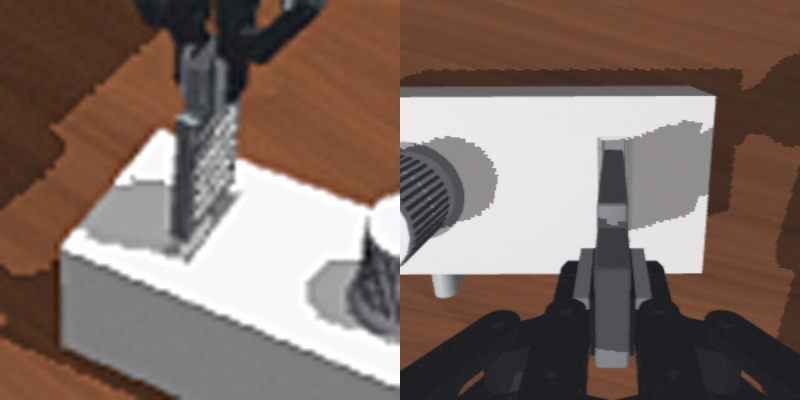

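In the scene crop the cartridge hangs right over the slot, and in the wrist crop (slot at 612,145) it is in line. Inserting now.

>>> {"fn": "servo_tool", "kwargs": {"rows": [[0,-0.1,0,1,0],[0,0,0,1,0],[0,0,0,0.7,0],[0,0,0,0,0]]}}

```text
clock: 7.05
tool_pos: [0.5591, 0.1237, 0.152]
eef_rot: [0.992, 0.128, -0.002, 0.0]
force: [0.4, -0.1, -2.0]
gripper_width: 0.0114
grasp_force: 40.1
```

>>> {"fn": "servo_tool", "kwargs": {"rows": [[0,0,0,1,0],[0,0,0,1,0],[0,0,0,1,0],[0,0,0,1,0],[0,0,0,0.6,0],[0,0,0,0,0],[0,0,0,0,0]]}}

```text
clock: 7.75
tool_pos: [0.5604, 0.1238, 0.1083]
eef_rot: [0.992, 0.128, -0.0, 0.0]
force: [0.9, 0.0, -1.5]
gripper_width: 0.0111
grasp_force: 40.2
```

>>> {"fn": "servo_tool", "kwargs": {"rows": [[0,0,0,0.3,0],[0,0,0,0.2,0],[0,0,0,0.2,0],[0,0,0,0,0],[0,0,0,0,0]]}}

```text
clock: 8.25
tool_pos: [0.5603, 0.1238, 0.1013]
eef_rot: [0.992, 0.128, -0.0, 0.0]
force: [1.0, 1.1, -1.6]
gripper_width: 0.0114
grasp_force: 40.2
```

>>> {"fn": "servo_tool", "kwargs": {"rows": [[0,0,0,0.1,0],[0,0,0,0.1,0],[0,0,0,0,0],[0,0,0,0,0]]}}

```text
clock: 8.65
tool_pos: [0.5607, 0.1238, 0.1012]
eef_rot: [0.992, 0.128, 0.001, 0.0]
force: [-3.0, -0.7, 5.8]
gripper_width: 0.0114
grasp_force: 41.3
```

Seated on the floor with a contact force of about 7 N. Releasing and retreating.

>>> {"fn": "servo_tool", "kwargs": {"rows": [[0.5,0,0,0,0],[0.5,0,0,0,0],[0.5,0,0,0,0],[0.5,0,0,0,0],[0.5,0,0,0,0],[0.5,0,0,-3,0],[0.5,0,0,-4,0],[0.5,0,0,-4,0]]}}

```text
clock: 9.45
tool_pos: [0.5598, 0.1238, 0.2096]
eef_rot: [0.992, 0.128, -0.001, 0.0]
force: [1.1, -0.0, 0.7]
gripper_width: 0.0426
grasp_force: 0.0
```

Turning back 1.2 rad to make room for the clockwise turn, then looking towards the collar.

>>> {"fn": "servo_tool", "kwargs": {"rows": [[1,0,0,0,-0.15],[1,0,0,0,-0.15],[1,0,0,0,-0.15],[1,0,0,0,-0.15],[1,0,0,0,-0.15],[1,0,0,0,-0.15],[1,0,0,0,-0.15],[1,0,0,0,-0.15]]}}

```text
clock: 10.25
tool_pos: [0.5604, 0.1238, 0.2091]
eef_rot: [0.745, 0.668, -0.0, 0.0]
force: [0.2, 1.0, 0.3]
gripper_width: 0.0852
grasp_force: 0.0
```

>>> {"fn": "servo_tool", "kwargs": {"rows": [[1,0,0,0,0],[1,0,0,0,0],[1,0,0,0,0]]}}

```text
clock: 10.55
tool_pos: [0.5604, 0.1238, 0.2092]
eef_rot: [0.747, 0.665, -0.0, 0.0]
force: [-0.1, -0.2, -0.4]
gripper_width: 0.0852
grasp_force: 0.0
```

Run:
```python
from h import *
i,K,T=shot("wrist");np.savez("w6.npz",img=i,K=K,T=T)
s=get_state();W=R.from_quat(s["eef_rot"]).as_matrix();print(s["tool_pos"],np.degrees(np.arctan2(W[1,0],W[0,0])),s["joint_pos"])
for P in([.5277,.2487,.145],[.5277,.2487,.095],[.561,.1233,.135]):print(proj(P,K,T))
print(100*W.T@(np.array([.5277,.2487,.108])-s["tool_pos"]))
cv2.imwrite("pics/w6.png",i)
```

```text
[0.56036389 0.12383271 0.20923365] 83.31812558357841 [ 1.18763018e-01  1.45608882e-01  1.34988677e+00 -1.04189671e-04
  1.64615258e+00  2.35375888e-01]
[244.45381009  39.79260137]
[259.65566318  52.4479817 ]
[320.72773068 214.43981174]
[12.02300124 -4.69681264 10.1221344 ]
```

View pics/w6.png

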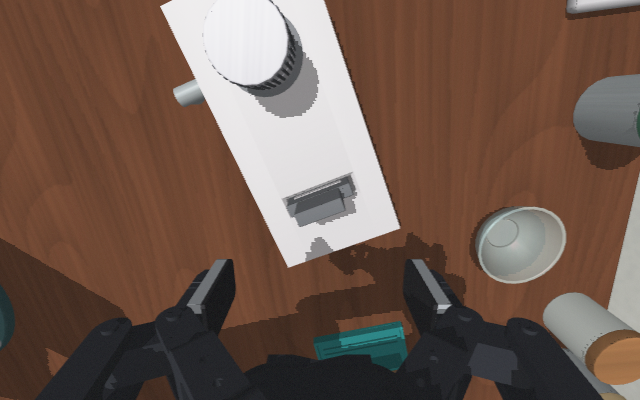

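The collar top is centred at about (247,40), within 2–3 px of the prediction of (244,40). The cartridge stands in the slot at about (320,200). I move over the collar, descend and grip.

>>> {"fn": "servo_tool", "kwargs": {"rows": [[1,4,-1.5,0,0],[1,4,-1.5,0,0],[1,4,-1.6,0,0],[1,0,0,0,0],[1,0,0,0,0],[1,0,0,0,0]]}}

```text
clock: 11.2
tool_pos: [0.5287, 0.2475, 0.2092]
eef_rot: [0.747, 0.665, -0.0, 0.0]
force: [0.2, -0.6, -0.3]
gripper_width: 0.0854
grasp_force: 0.0
```

>>> {"fn": "servo_tool", "kwargs": {"rows": [[1,0,0,2,0],[1,0,0,2,0],[1,0,0,2,0],[1,0,0,2,0],[1,0,0,2,0],[1,0,0,0,0],[1,0,0,0,0]]}}

```text
clock: 11.9
tool_pos: [0.5288, 0.2472, 0.1094]
eef_rot: [0.747, 0.665, -0.0, 0.0]
force: [0.4, 0.4, 0.7]
gripper_width: 0.0857
grasp_force: 0.0
```

>>> {"fn": "servo_tool", "kwargs": {"rows": [[0.7,0,0,0,0],[0.5,0,0,0,0],[0.4,0,0,0,0],[0.4,0,0,0,0],[0.4,0,0,0,0]], "grip_force": 40}}

```text
clock: 12.4
tool_pos: [0.5296, 0.2485, 0.1111]
eef_rot: [0.747, 0.665, 0.002, 0.001]
force: [-0.1, -0.8, 6.3]
gripper_width: 0.0532
grasp_force: 41.7
```

>>> {"fn": "servo_tool", "kwargs": {"rows": [[0.4,0,0,0.1,0.1],[0.4,0,0,0,0.1],[0.4,0,0,0,0],[0.4,0,0,0,0]]}}

```text
clock: 12.8
tool_pos: [0.5297, 0.2488, 0.111]
eef_rot: [0.809, 0.587, 0.002, 0.001]
force: [-1.0, -0.4, 8.1]
gripper_width: 0.0531
grasp_force: 42.1
```

>>> {"fn": "servo_tool", "kwargs": {"rows": [[0.4,0,0,0.1,0.05],[0.4,0,0,0,0.05],[0.4,0,0,0,0.05],[0.4,0,0,0,0]]}}

```text
clock: 13.2
tool_pos: [0.5301, 0.2485, 0.1108]
eef_rot: [0.851, 0.525, 0.003, 0.001]
force: [-1.5, -2.1, 10.7]
gripper_width: 0.0531
grasp_force: 42.4
```

>>> {"fn": "servo_tool", "kwargs": {"rows": [[0.4,0,0,0,0.05],[0.4,0,0,0,0.05],[0.4,0,0,0,0]]}}

```text
clock: 13.5
tool_pos: [0.5301, 0.2487, 0.1109]
eef_rot: [0.876, 0.482, 0.003, 0.001]
force: [-0.6, -1.6, 10.1]
gripper_width: 0.0531
grasp_force: 42.4
```

>>> {"fn": "servo_tool", "kwargs": {"rows": [[0.4,0,0,0,0.05],[0.4,0,0,0,0.05],[0.4,0,0,0,0]]}}

```text
clock: 13.8
tool_pos: [0.5301, 0.2486, 0.111]
eef_rot: [0.899, 0.437, 0.003, 0.001]
force: [-0.7, -1.9, 11.3]
gripper_width: 0.0532
grasp_force: 42.4
```

>>> {"fn": "servo_tool", "kwargs": {"rows": [[0.4,0,0,0,0.05],[0.4,0,0,0,0.05],[0.4,0,0,0,0]]}}

```text
clock: 14.1
tool_pos: [0.5301, 0.2486, 0.111]
eef_rot: [0.92, 0.392, 0.003, 0.001]
force: [0.1, -2.1, 11.6]
gripper_width: 0.0532
grasp_force: 42.4
```

>>> {"fn": "servo_tool", "kwargs": {"rows": [[0.4,0,0,0,0.05],[0.4,0,0,0,0.05],[0.4,0,0,0,0]]}}

```text
clock: 14.4
tool_pos: [0.5302, 0.2486, 0.1109]
eef_rot: [0.939, 0.345, 0.003, 0.0]
force: [-0.9, -0.4, 11.1]
gripper_width: 0.0531
grasp_force: 42.4
```

>>> {"fn": "servo_tool", "kwargs": {"rows": [[0.4,0,0,0,0.05],[0.4,0,0,0,0.05],[0.4,0,0,0,0]]}}

```text
clock: 14.7
tool_pos: [0.5301, 0.2484, 0.1105]
eef_rot: [0.955, 0.298, 0.003, 0.001]
force: [-0.6, -1.2, 9.8]
gripper_width: 0.0532
grasp_force: 42.2
```

>>> {"fn": "servo_tool", "kwargs": {"rows": [[0.4,0,0,0,0.05],[0.4,0,0,0,0.05],[0.4,0,0,0,0]]}}

```text
clock: 15.0
tool_pos: [0.5292, 0.2482, 0.1083]
eef_rot: [0.968, 0.25, 0.001, 0.0]
force: [1.1, -1.3, 4.2]
gripper_width: 0.0533
grasp_force: 41.7
```

>>> {"fn": "servo_tool", "kwargs": {"rows": [[0.4,0,0,0,0.05],[0.4,0,0,0,0.05],[0.4,0,0,0,0]]}}

```text
clock: 15.3
tool_pos: [0.5284, 0.2483, 0.107]
eef_rot: [0.979, 0.202, -0.0, 0.0]
force: [1.3, 0.0, 1.1]
gripper_width: 0.0528
grasp_force: 41.5
```

It dropped: z fell from 0.111 to 0.107 and the force vanished. Now I press it home.

>>> {"fn": "servo_tool", "kwargs": {"rows": [[0.4,0,0,0.2,0],[0.4,0,0,0.2,0],[0.4,0,0,0.2,0],[0.4,0,0,0,0],[0.4,0,0,0,0]], "grip_force": 60}}

```text
clock: 15.8
tool_pos: [0.5284, 0.2484, 0.1019]
eef_rot: [0.979, 0.202, 0.0, -0.0]
force: [-0.2, -0.4, 5.6]
gripper_width: 0.0526
grasp_force: 64.6
```

>>> {"fn": "servo_tool", "kwargs": {"rows": [[0.4,0,0,0.1,0],[0.4,0,0,0.1,0],[0.4,0,0,0.1,0],[0.4,0,0,0.1,0],[0.4,0,0,0,0],[0.4,0,0,0,0]]}}

```text
clock: 16.4
tool_pos: [0.5286, 0.2484, 0.1015]
eef_rot: [0.979, 0.202, 0.001, 0.0]
force: [-6.3, -2.4, 17.5]
gripper_width: 0.0527
grasp_force: 65.7
```

It has bottomed out at 17.5 N with about 9.5 mm of travel. One last look.

Run:
```python
from h import *
i,K,T=shot("scene");x,y=proj([.545,.186,.1],K,T).astype(int)
cv2.imwrite("pics/end.png",cv2.resize(i[y-55:y+55,x-70:x+70],(700,550),interpolation=cv2.INTER_CUBIC));print(get_state()["force"],get_state()["clock"])
```

```text
[-6.52981099 -2.01736883 18.17597385] 16.45
```

View pics/end.png

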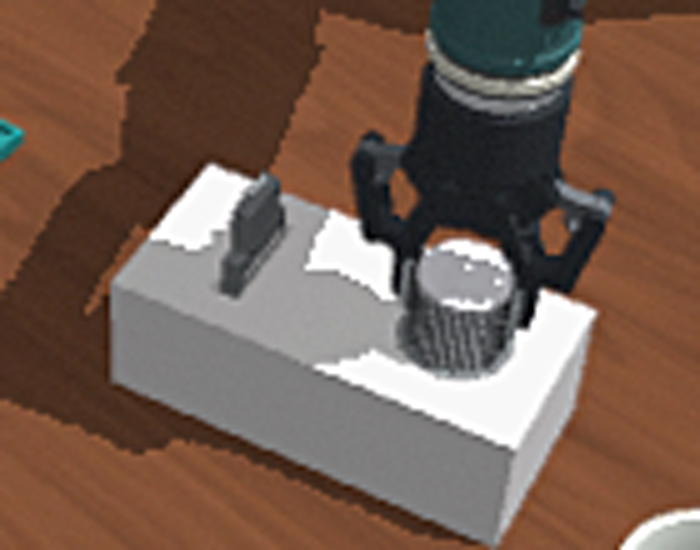

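The cartridge is seated at about (255,240) with only the tab and shoulder showing. The collar at about (460,310) sits flush on the unit, still held by the gripper.

```bash
python3 -c "
from bench import hand_in
print(hand_in())"
```

```text
the job is handed in; nothing more can be done
None
```

The cartridge is seated in the slot and released, and the collar was turned about 1.05 rad clockwise and is held down at about 18 N; I handed the job in at 16.5 s, but no verdict came back.

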